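# Hang the electric driver on the sprung balancer hook

## Robot

A 7-joint arm with a two-finger parallel gripper is mounted at the origin on the work surface. World frame = base frame: x ahead of the robot, y to its left, z up, the work surface at z = 0. Lengths are in m, angles in degrees, forces in N, time in s.
With the tool pointing down it reaches from about 0.4 to 0.85 m from the base axis. Payload 4.5 kg.
Tool frame: the origin (TCP) lies midway between the tips of the shut fingers; the grasp point (between the pads) lies 19 mm behind it; z points along the fingers, y is the line along which they close (so a half turn about z gives the same grasp; the last joint's range is limited). The gripper opens to 88 mm and grips with 3 to 60 N. Pads are 18 mm wide; open, the fingers measure 123 mm over their backs; the gripper's body (75 mm by 187 mm) begins 45 mm behind the grasp point.
Start: joints at [-74.152, 39.483, -11.15, 89.685, 9.013, 51.709, -12.324], TCP at [0.15, 0.607, 0.239] pointing down, gripper open.
Joint ranges: [-172.22, 172.22], [-26.19, 119.32], [-84.43, 86.54], [7.71, 146.69], [-57.33, 237.33], [2.42, 119.75], [-152.13, 152.13]. Speed limits (degrees/s): [147.25, 147.25, 180, 180, 180, 180, 180].

## Interface

Orientations are given as a 3x3 rotation matrix whose columns are the frame's x, y, z axes.
In Python, from plant import movep, move_l, move_j, gripper_to, wait, inverse_kinematics, state, snapshot, Unreachable, hand_in gives the robot as it stands. Calls block until the motion is done:
- movep(position, orientation): joint-space move of the TCP to a pose.
- move_l(position, speed=0.15, rot=None): straight line of the TCP; rot=None keeps the orientation; speed is the mean speed in m/s.
- move_j(angles): joint-space move.
- gripper_to(opening): finger opening in m; the grip force is fixed at half the most; returns when the fingers have stopped.
- wait(seconds).
- inverse_kinematics(position, orientation): joint angles nearest the present ones, or None.
- state(): the state.
- snapshot(name): name is "scene" or "top"; returns a dict with "pixels" (384x512x3 uint8, red, green, blue), "fov_y" (degrees; the focal length in pixels is half the picture's height over the tangent of half this angle, whatever the lens; pixels are square), "cx", "cy" (the principal point, pixels), "position" and "orientation" of the camera in the world. Camera axes: x right, y up, looking along -z (the intrinsics and any distortion apply to the point x, -y, -z); pixel columns grow to the right and rows downward; lengths in m; the calibration is good to about 2 mm. A picture is of the moment at which its call begins. There is no depth.
A pose or a line that the arm cannot do raises Unreachable and nothing moves.
- hand_in(): hands the job in, once; it reports no verdict.
The state is a dict: "clock": time; "joint_pos": joint angles; "joint_velocities": joint speeds; "effort": joint torques, N m; "tcp_pos": TCP position; "tcp_rot": TCP orientation; "contact_force": force on the tool from outside, world axes, zero at the start; "moment": the same for the moment, N m; "opening": finger opening in m.
Only numpy, scipy, OpenCV 4.12 (cv2) and the standard library are available. Lean on these libraries where they do the work, as an engineer would, in place of code of your own. Each camera call takes 0.05 s, during which the arm holds its last target. There are 200 camera calls.

## Task

Pull the balancer's hook down by its handle, against its spring, to the electric driver that stands in its holder, and push it onto the steel bail on top of the driver until the bail is inside the hook behind the closed gate, without straining the bail. Then ease the hook up slowly so that it draws the driver out of the holder, and let go of the handle only where the spring just carries the weight, so that the driver hangs still and does not jump or sink when you let go. Leave the other things on the bench as they are.

Things in the scene. Friction and masses are not known exactly. Their poses are not given: they have to be found in the camera images.
- hook: Steel safety hook, 8 mm wire, under a 28 mm round block, swivelling on the balancer's vertical 12 mm rod. Origin: rod axis at the block's underside; z up, x the way the mouth faces, handle to -x. In the xz plane it bows back to x -15 mm; bowl bottom inside z -51, outside -59 mm; point at x 13 mm, top at z -36 mm. Held by the handle it follows the hand in x, y, z, yaw and stays upright.
- mouth (a point): Middle of the hook's mouth, at x 10, z -27 mm of the hook: 20 mm high, between the block's lug (down to z -16 mm) and the point (top z -36 mm), shut by the sprung gate. The bail wire comes in here at this height, towards hook -x. With the gate fully in it stops at about hook x 2 mm; it must be in past x 6 mm to come down inside the point.
- throat (a point): Where the bail's wire centre lies when hung: hook x 0, z -48.5 mm, in the bowl. With the bail pushed in through the mouth, raising the hook some 21 mm lets it slide down off the gate's end into the bowl and the gate springs shut. Axes are the hook's.
- handle (a point): Middle of the black rubber handle: a level bar, 18 mm diameter, 80 mm long between 28 mm end collars, 115 mm from the rod's axis along hook -x, 12 mm above the hook's origin. Axes are the hook's. About 0.34 m above the bench at the start.
- tube_end (a point): Lower end of the balancer's upright spring tube (38 mm wide, 0.23 m tall), on the rod's axis, 0.375 m above the bench. The hand must keep to the handle's side of it. The tube hangs from two free-swinging level links 0.52 to 0.61 m up, on a post at the left.
- balancer_rod (a joint): How far the rod is pulled down, m: 0 retracted (start), at most 0.15. The spring pulls up with about 2 N at 0 and 127 N/m more on the way down (about 18 N at hooking height), friction 0.1 N. With the driver hung on, it balances somewhere between 0 and 0.06, by the driver's weight, which is not known.
- gate (a joint): Angle of the hook's gate, rad: 0 shut, 0.5 pushed fully in, against its stop. A spring shuts it; the bail needs about 1 to 2 N to push it in, and at the stop the force rises quickly.
- driver: In-line electric driver, grey and black, 41 mm across, 0.25 to 0.9 kg, upright in the holder. Origin: end of its bit; z up its axis. Nose (30 mm) from z 6 to 37 mm, there a shoulder rests on the holder's rim; flat top at z 127 mm. It has 0.5 mm play in the holder: pushed sideways it leans 5 to 10 mm at the bail.
- bail (a point): Middle of the crown (wire centre) of the driver's rigid steel wire bail: 5 mm wire, an arch in the driver's yz plane, legs at y +-16 mm, crown at z 169 mm, 42 mm above the driver's flat top. Axes are the driver's. The hook goes through it along the driver's x, hook x along driver x, from the robot's side.
- bit_tip (a point): End of the driver's bit, 8 mm above the bench while it stands in the holder.
- holder: Fixed bench holder: 100 mm square steel foot with an upright aluminium sleeve, 45 mm outside, bore 31 mm, rim 45 mm above the bench, and a low row of spare bits. Origin: centre of the underside.
- multimeter: Bystander, to be left alone: grey hand multimeter, 150 x 75 x 41 mm, lying.
- spool: Bystander, to be left alone: solder spool, 58 mm across, 40 mm tall.
- magnifier: Bystander, to be left alone: hand magnifier, ring 100 mm across, handle 100 mm, lying.
- cup: Bystander, to be left alone: clear plastic cup, 72 mm across, 100 mm tall.
- screwdriver: Bystander, to be left alone: hand screwdriver, 190 mm long, lying.
- drive: Bystander, to be left alone: bare disk drive, 145 x 100 x 29 mm.
- joystick: Bystander, to be left alone: joystick, base 100 x 85 mm, stick to 125 mm tall.

How it is judged:
By the outcome, as a careful person would: the job done as asked, in the order asked, and still so for the second after the job is handed in, with the robot touching nothing.
It also fails if it takes over 70 s, if anything falls off the work surface, if the arm or the gripper's body presses on something with over 40 N, if the wrist force passes 120 N, or if a joint passes its speed limit or range.

## Working session

There is one attempt and no reset: what is moved stays moved. The work goes in short steps, each a Python script; the robot and the scene stay as the last script left them, time stands still between calls to the robot, and variables do not carry over. Pictures are saved under pics/ and viewed, on a budget of 10 in all, crops included, one or two more only if the job needs it, and the job is handed in when it is done.

```bash
ls; mkdir -p pics
cat > h.py <<'E'
import numpy as np, cv2
from plant import *
def snap(name,fn=None):
    s=snapshot(name)
    if fn: cv2.imwrite('pics/'+fn,cv2.cvtColor(s['pixels'],cv2.COLOR_RGB2BGR))
    return s
def ray(s,u,v):
    h=s['pixels'].shape[0]; f=h/2/np.tan(np.radians(s['fov_y'])/2)
    d=np.array([(u-s['cx'])/f,-(v-s['cy'])/f,-1.]); R=np.array(s['orientation'])
    return np.array(s['position']),R@d
def proj(s,p):
    h=s['pixels'].shape[0]; f=h/2/np.tan(np.radians(s['fov_y'])/2)
    q=np.array(s['orientation']).T@(np.array(p)-np.array(s['position']))
    return np.array([s['cx']+f*q[0]/-q[2], s['cy']-f*q[1]/-q[2]])
def onz(s,u,v,z):
    p,d=ray(s,u,v); return p+d*(z-p[2])/d[2]
def tri(s1,a,s2,b):
    p,d=ray(s1,*a);q,e=ray(s2,*b)
    t=np.linalg.lstsq(np.c_[d,-e],q-p,rcond=None)[0]
    A=p+d*t[0];B=q+e*t[1]; return (A+B)/2,np.linalg.norm(A-B)
E
python3 - <<'E'
from h import *
for n in('scene','top'):
    s=snap(n,n+'0.png'); print(n,{k:v for k,v in s.items() if k!='pixels'})
print(state())
E
```

```text
pics
scene {'fov_y': 49.58743845405974, 'cx': 250.39255652796155, 'cy': 196.23499969647466, 'position': array([ 1.36095472, -0.45333619,  1.00057789]), 'orientation': array([[ 0.40451186, -0.56634046,  0.71807286],
       [ 0.91438543,  0.26455376, -0.30644837],
       [-0.01641477,  0.78055736,  0.6248686 ]])}
top {'fov_y': 46.32678800885315, 'cx': 253.61328366926034, 'cy': 194.78676716179103, 'position': array([ 0.37861382, -0.0784095 ,  1.68135012]), 'orientation': array([[-0.0016554 ,  0.99636152, -0.08521141],
       [-0.99999406, -0.00139168,  0.00315427],
       [ 0.00302421,  0.08521612,  0.9963579 ]])}
{'clock': 0.1, 'joint_pos': array([-74.1516334 ,  39.52684805, -11.1446963 ,  89.7355398 ,
         9.01502478,  51.70977876, -12.32462632]), 'joint_velocities': array([-0.05086607, -0.07878945, -0.09452258, -0.103144  ,  0.11034702,
        0.06805856, -0.03094341]), 'effort': array([-2.94184283e-03, -5.28498995e+01, -1.27095457e+00, -1.53836775e+01,
       -5.24640502e-02,  2.01551855e-03,  6.38655320e-05]), 'tcp_pos': array([0.1501947 , 0.60613428, 0.23802238]), 'tcp_rot': array([[-9.70687121e-01,  2.40346543e-01, -2.27149046e-04],
       [ 2.40346601e-01,  9.70685884e-01, -1.55721790e-03],
       [-1.53781567e-04, -1.56616587e-03, -9.99998762e-01]]), 'contact_force': array([-0.53104657, -0.4945381 , -0.52561629]), 'moment': array([ 0.00078066,  0.04368545, -0.01205017]), 'opening': 0.08814002055781768}
```

View pics/scene0.png

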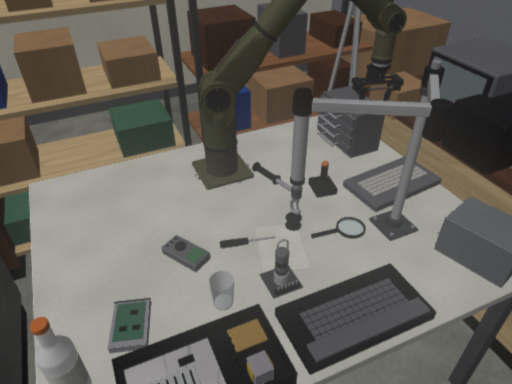

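View pics/top0.png

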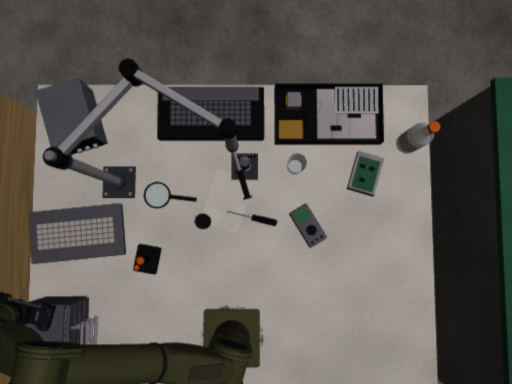

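Run:
```python
import cv2,numpy as np
a=cv2.imread('pics/scene0.png')[145:300,235:335]; b=cv2.imread('pics/top0.png')[110:210,200:280]
a=cv2.resize(a,None,fx=3.8,fy=3.8,interpolation=cv2.INTER_CUBIC); b=cv2.resize(b,None,fx=5,fy=5,interpolation=cv2.INTER_CUBIC)
c=np.zeros((600,790,3),np.uint8); c[:a.shape[0],:a.shape[1]]=a; c[:b.shape[0],385:785]=b
c=np.clip(c*1.6,0,255).astype(np.uint8)
cv2.imwrite('pics/crop0.png',c)
```

```text
(no output)
```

View pics/crop0.png

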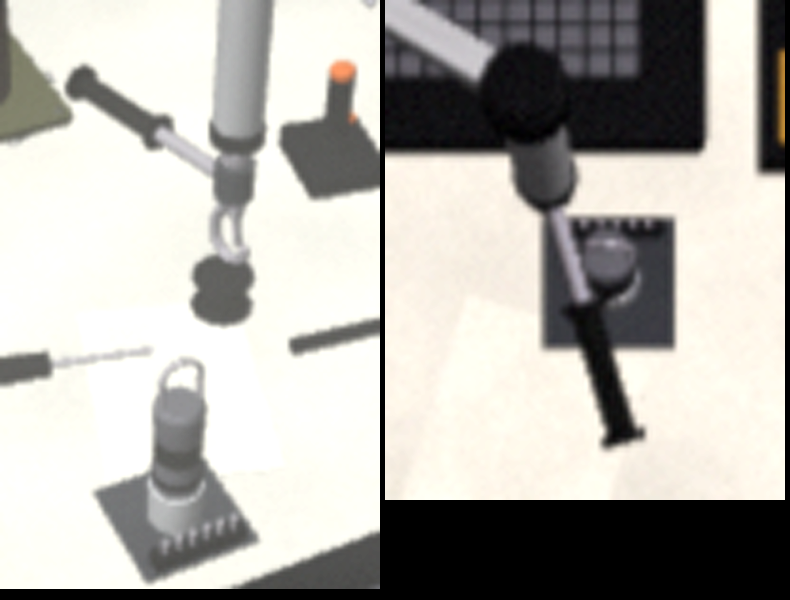

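Run:
```python
from h import *
np.set_printoptions(precision=4,suppress=True)
S=snap('scene');T=snap('top')
c=lambda x,y:(235+x/3.8-.4,145+y/3.8-.4); t=lambda x,y:(200+(x-385)/5-.4,110+y/5-.4)
print('outer',tri(S,c(82,82),T,t(623,437)))
print('inner',tri(S,c(158,130),T,t(582,308)))
print('block bot z.322',onz(S,*c(233,203),.318)) 
print('tube bottom .375',onz(S,*c(236,145),.375), onz(T,*t(546,195),.375))
print('holder corners top',[onz(T,*t(a,b),.004) for a,b in((543,217),(675,217),(675,348),(543,348))])
print('holder corners scene',[onz(S,*c(a,b),.004) for a,b in((95,494),(150,580),(258,540),(200,460))])
print('crown scene',onz(S,*c(185,360),.177),'legs',onz(S,*c(164,393),.14),onz(S,*c(201,393),.14))
print('drv top',onz(T,*t(610,262),.135),onz(S,*c(180,405),.135))
G=cv2.imread('pics/scene0.png')[230:262,266:300]; U=cv2.imread('pics/top0.png')[150:182,228:262]
f=lambda a:cv2.resize(a,None,fx=11.5,fy=17/1.48,interpolation=cv2.INTER_CUBIC)
cv2.imwrite('pics/crop1.png',np.clip(np.hstack([f(G),f(U)])*1.4,0,255).astype(np.uint8))
```

```text
outer (array([ 0.4871, -0.0623,  0.3413]), np.float64(0.002483089359942339))
inner (array([ 0.5647, -0.0382,  0.3418]), np.float64(0.0012198814996564331))
block bot z.322 [ 0.6336 -0.0141  0.318 ]
tube bottom .375 [ 0.6418 -0.0197  0.375 ] [ 0.627  -0.0185  0.375 ]
holder corners top [array([0.6808, 0.0008, 0.004 ]), array([ 0.6806, -0.0991,  0.004 ]), array([ 0.5809, -0.0988,  0.004 ]), array([0.581 , 0.0005, 0.004 ])]
holder corners scene [array([ 0.5838, -0.0962,  0.004 ]), array([ 0.6797, -0.0937,  0.004 ]), array([0.6805, 0.0013, 0.004 ]), array([ 0.587 , -0.0012,  0.004 ])]
crown scene [ 0.6303 -0.0441  0.177 ] legs [ 0.6221 -0.0563  0.14  ] [ 0.6338 -0.031   0.14  ]
drv top [ 0.6254 -0.0521  0.135 ] [ 0.634  -0.0487  0.135 ]
```

View pics/crop1.png

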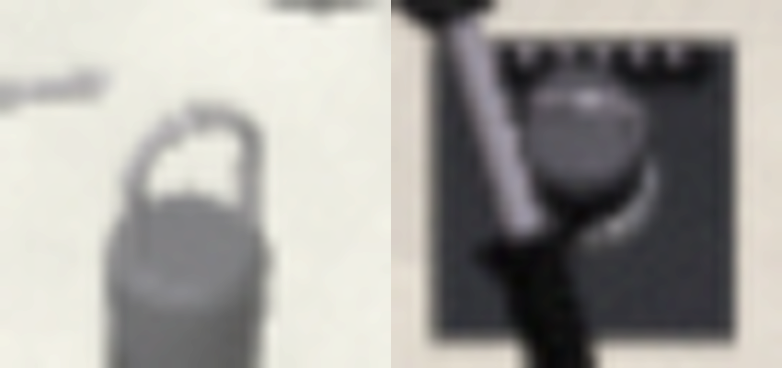

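Run:
```python
from h import *
np.set_printoptions(precision=0,suppress=True)
S=snap('scene');T=snap('top')
for yaw in(-20,-10,0,10,20):
    a=np.radians(yaw); y=np.array([-np.sin(a),np.cos(a),0]); 
    P=[np.array([.631,-.0485,.135+dz])+y*d for d,dz in((.016,0),(-.016,0),(.016,.02),(-.016,.02),(.011,.038),(-.011,.038),(0,.0445),(.0205,0),(-.0205,0),(0,0))]
    print(yaw,'S',*[(proj(S,p)-[266,230]+.5)*11.5 for p in P],'\n T',*[(proj(T,p)-[228,150]+.5)*11.5+[391,0] for p in P])
```

```text
-20 S [248. 237.] [120. 245.] [252. 180.] [122. 188.] [234. 129.] [144. 135.] [190. 113.] [266. 236.] [102. 246.] [184. 241.] 
 T [526. 108.] [625. 143.] [524.  97.] [625. 133.] [538.  92.] [608. 117.] [573. 101.] [512. 103.] [639. 148.] [576. 126.]
-10 S [246. 229.] [123. 253.] [249. 172.] [125. 196.] [232. 124.] [146. 140.] [190. 113.] [263. 226.] [105. 256.] [184. 241.] 
 T [524. 116.] [628. 135.] [522. 106.] [627. 124.] [537.  98.] [610. 111.] [573. 101.] [509. 114.] [642. 137.] [576. 126.]
0 S [242. 222.] [127. 261.] [245. 165.] [129. 204.] [229. 119.] [149. 146.] [190. 113.] [258. 216.] [111. 266.] [184. 241.] 
 T [523. 126.] [629. 125.] [521. 115.] [628. 115.] [536. 105.] [610. 105.] [573. 101.] [508. 126.] [643. 125.] [576. 126.]
10 S [236. 215.] [133. 268.] [239. 158.] [135. 211.] [225. 114.] [153. 150.] [190. 113.] [250. 207.] [118. 275.] [184. 241.] 
 T [524. 135.] [628. 116.] [522. 124.] [627. 105.] [536. 111.] [610.  98.] [573. 101.] [509. 137.] [642. 114.] [576. 126.]
20 S [228. 208.] [140. 274.] [231. 152.] [142. 217.] [220. 110.] [158. 155.] [190. 113.] [240. 199.] [128. 284.] [184. 241.] 
 T [526. 143.] [625. 108.] [524. 133.] [625.  97.] [538. 117.] [608.  92.] [573. 101.] [512. 149.] [639. 103.] [576. 126.]
```

```bash
cat >> h.py <<'E'
def rot(deg):
    a=np.radians(deg); x=np.array([-np.cos(a),-np.sin(a),0]); z=np.array([0,0,-1.]); return np.c_[x,np.cross(z,x),z]
def F(n=5):
    v=[]
    for _ in range(n): wait(.04); v.append(state()['contact_force'])
    return np.mean(v,0),np.std(v,0)
def hookpos(deg,tcp=None):  # rod-axis xy, hook origin z, from the hand at handle middle
    p=np.array(state()['tcp_pos'] if tcp is None else tcp); a=np.radians(deg)
    return p+[.115*np.cos(a),.115*np.sin(a),.019-.012]
E
python3 - <<'E'
from h import *
np.set_printoptions(precision=3,suppress=True)
T=snap('top')
print('post base',onz(T,118,181,0),'post top',onz(T,55,157,.6),'elbow',onz(T,129,68,.6))
move_l([.11,.46,.36]); print(F(),state()['clock'])
movep([.45,-.07,.42],rot(17.3)); print(F(),state()['joint_pos'])
m=np.array([.526,-.050,.3415])
move_l([m[0],m[1],.42]); print(F(10),state()['joint_pos'],state()['clock'])
for n in('scene','top'): snap(n,n+'1.png')
a=cv2.imread('pics/scene1.png')[100:260,220:340];b=cv2.imread('pics/top1.png')[90:210,190:290]
f=lambda a,k:cv2.resize(a,None,fx=k,fy=k,interpolation=cv2.INTER_CUBIC)
c=np.zeros((480,780,3),np.uint8);c[:,:360]=f(a,3);c[:480,370:770]=f(b,4)
cv2.imwrite('pics/c2.png',np.clip(c*1.5,0,255).astype(np.uint8))
E
```

```text
post base [0.575 0.427 0.   ] post top [0.564 0.401 0.6  ] elbow [0.787 0.226 0.6  ]
(array([-0.181, -0.22 , -0.181]), array([0.345, 0.274, 0.43 ])) 2.0083
(array([ 0.175,  0.016, -0.229]), array([0.656, 0.191, 0.722])) [-16.532  15.542  26.649 101.468  -7.637  64.782 119.905]
(array([-0.087,  0.105,  0.244]), array([0.483, 0.534, 0.324])) [-16.017  22.765  25.772  90.817 -10.41   68.79  119.071] 5.5667
```

View pics/c2.png

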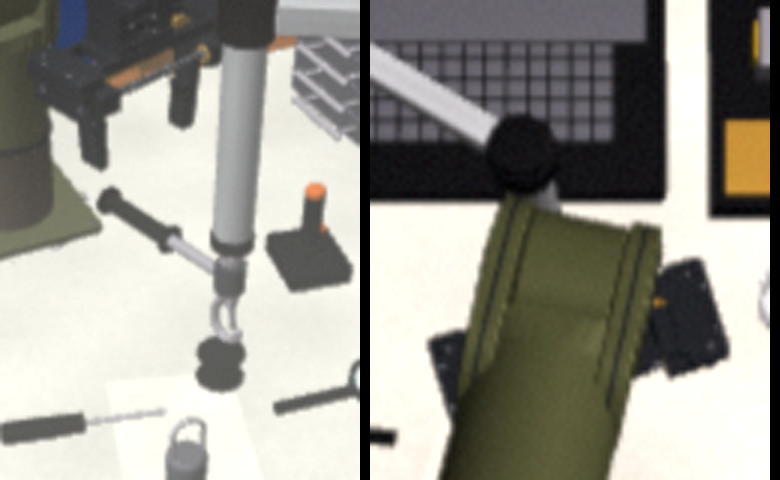

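Run:
```python
from h import *
np.set_printoptions(precision=1,suppress=True)
b=cv2.imread('pics/scene1.png')[0:200,120:400]
cv2.imwrite('pics/c3.png',np.clip(cv2.resize(b,None,fx=2.5,fy=2.5,interpolation=cv2.INTER_CUBIC)*1.5,0,255).astype(np.uint8))
for y in(17.3,0,-3,-8):
  for fl in(0,180):
    print(y,fl,inverse_kinematics([.46,-.05,.22],rot(y+fl)),inverse_kinematics([.507,-.056,.3225],rot(y+fl)))
```

```text
17.3 0 [-11.6  30.7  18.7 119.  -17.6  32.9 126.8] [-14.2  26.2  23.8 103.7 -13.   52.8 122.6]
17.3 180 [-33.6  44.5  62.5 119.9 -53.7  50.5 -11.6] [-36.1  41.9  71.7 104.6 -43.5  67.  -22.4]
0 0 [-13.5  31.2  21.8 119.1 -20.4  33.3 112.7] [-16.8  26.8  28.  103.8 -15.3  53.1 107.9]
0 180 [-33.5  44.4  62.3 119.9 -53.5  50.3 -29. ] [-36.7  43.8  74.9 104.7 -45.7  69.1 -37.1]
-3 0 [-13.8  31.2  22.3 119.1 -20.9  33.4 110.2] [-17.2  26.9  28.7 103.9 -15.7  53.2 105.4]
-3 180 [-33.5  44.4  62.3 119.9 -53.5  50.3 -32. ] [-36.7  43.8  74.9 104.7 -45.7  69.1 -40.1]
-8 0 [-14.3  31.4  23.2 119.1 -21.7  33.5 106.1] [-17.9  27.1  29.8 103.9 -16.4  53.3 101.2]
-8 180 [-33.5  44.4  62.3 119.9 -53.5  50.3 -37. ] [-36.7  43.8  74.9 104.7 -45.7  69.1 -45.1]
```

View pics/c3.png

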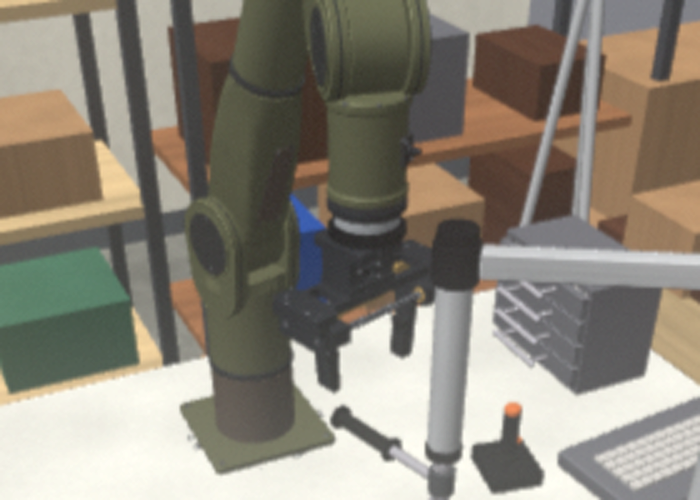

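```bash
sed -i 's/\.115\*/.127*/g' h.py
python3 - <<'E'
from h import *
np.set_printoptions(precision=4,suppress=True)
a=np.radians(17.3); g=np.array([.526-.012*np.cos(a),-.050-.012*np.sin(a)])
move_l([*g,.42]); print(F(10))
move_l([*g,.3225],.12); print(F(15)); 
gripper_to(.012); s=state(); print(s['opening'],s['tcp_pos'],F(15),s['moment'],s['clock'])
p=s['tcp_pos'];move_l([p[0],p[1],.3125],.03); s=state(); print(s['opening'],s['tcp_pos'],F(15),s['clock'])
snap('scene','scene2.png')
E
```

```text
(array([ 0.0978, -0.0651, -0.0681]), array([0.4519, 0.6823, 0.4434]))
(array([ 0.1693, -0.0486,  0.112 ]), array([0.5434, 0.4941, 0.605 ]))
0.016794822313406788 [ 0.5145 -0.0536  0.3225] (array([ 0.086 , -0.1797, -0.2436]), array([0.5023, 0.4662, 0.3793])) [-0.0079 -0.0755  0.0053] 9.0083
0.016639323040854182 [ 0.5145 -0.0536  0.3125] (array([ 0.0807, -0.1638,  3.3863]), array([0.3377, 0.5345, 0.4967])) 10.1167
```

```bash
cat >> h.py <<'E'
YAW=-3.; U=np.array([np.cos(np.radians(YAW)),np.sin(np.radians(YAW))])
BAIL=np.array([.631,-.049,.177])
def tcp_for(dx,hz,dy=0): # hook axis at BAIL + dx along hook x, hook origin height hz
    q=BAIL[:2]+U*(dx-.127)+dy*np.array([-U[1],U[0]]); return [*q,hz-.007]
E
python3 - <<'E'
from h import *
np.set_printoptions(precision=4,suppress=True)
move_l(tcp_for(-.045,.3195),.06,rot(YAW)); print(F(10),state()['tcp_pos'])
for z in(.27,.204): move_l(tcp_for(-.045,z),.05); print(F(10),state()['opening'],state()['tcp_pos'],state()['moment'])
print(state()['clock'])
for n in('scene','top'): snap(n,n+'3.png')
a=cv2.imread('pics/scene3.png')[170:290,230:330];b=cv2.imread('pics/top3.png')[120:200,210:280]
f=lambda a,k:cv2.resize(a,None,fx=k,fy=k,interpolation=cv2.INTER_CUBIC)
c=np.zeros((600,790,3),np.uint8);c[:,:500]=f(a,5);c[:320,505:785]=f(b,4)
cv2.imwrite('pics/c4.png',np.clip(c*1.5,0,255).astype(np.uint8))
E
```

```text
(array([-0.1326,  0.5314,  3.5678]), array([0.2505, 0.4965, 0.4226])) [ 0.4593 -0.0401  0.3125]
(array([-0.026 , -0.1671,  9.2423]), array([0.4333, 0.5867, 0.5255])) 0.016464298911777874 [ 0.4599 -0.0402  0.2632] [-0.0524  0.0701  0.0156]
(array([ 0.1102,  0.0518, 17.272 ]), array([0.5357, 0.481 , 0.4748])) 0.01652535746436258 [ 0.4609 -0.0406  0.1981] [0.0621 0.0092 0.0305]
15.75
```

View pics/c4.png

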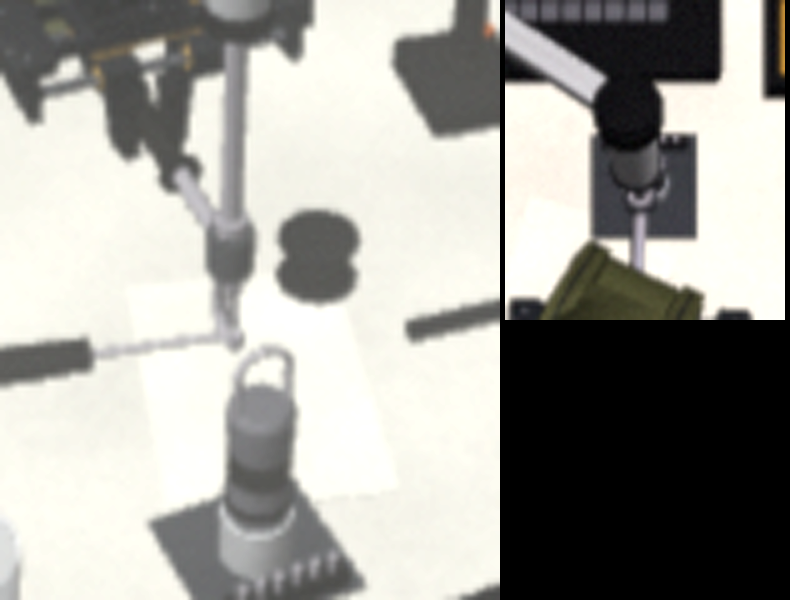

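Run:
```python
from h import *
np.set_printoptions(precision=4,suppress=True)
S=snap('scene')
h=hookpos(YAW); print('hook',h)
c=lambda x,y:(230+x/5-.4,170+y/5-.4)
for n,p,m in(('block',h,(229,283)),('block top z+.030?',h+[0,0,.03],(234,225)),('bowl',h+[0,0,-.059],(233,348)),('crown top',BAIL+[0,0,.0025],(265,345))):
    q=proj(S,p); print(n,q,'meas',c(*m), 'onz', onz(S,*c(*m),p[2]))
```

```text
hook [ 0.5878 -0.0472  0.2051]
block [275.6945 222.938 ] meas (275.40000000000003, 226.2) onz [ 0.5995 -0.054   0.2051]
block top z+.030? [275.9274 214.9651] meas (276.40000000000003, 214.6) onz [ 0.5869 -0.0453  0.2351]
bowl [275.2576 237.8995] meas (276.20000000000005, 239.2) onz [ 0.5937 -0.0471  0.1461]
crown top [281.8654 239.3794] meas (282.6, 238.6) onz [ 0.6291 -0.0457  0.1795]
```

```bash
cat >> h.py <<'E'
def fq(n=14):
    v=[]
    for _ in range(n): wait(.01); v.append(state()['contact_force'])
    return np.mean(v,0)
E
python3 - <<'E'
from h import *
np.set_printoptions(precision=2,suppress=True)
move_l(tcp_for(-.018,.2035),.05); f0=fq(25); print(f0)
dx=-.018
while dx<.012:
    dx+=.0015; move_l(tcp_for(dx,.2035),.02); f=fq(); fu=f[:2]@U
    print(round(dx,4),fu,f, round((state()['tcp_pos'][:2]-BAIL[:2])@U+.127,4))
    if fu-f0[:2]@U<-2.6: break
print(state()['clock'],state()['opening'])
for n in('scene','top'): snap(n,n+'4.png')
a=cv2.imread('pics/scene4.png')[190:290,240:320]
cv2.imwrite('pics/c5.png',np.clip(cv2.resize(a,None,fx=6,fy=6,interpolation=cv2.INTER_CUBIC)*1.5,0,255).astype(np.uint8))
E
```

```text
[ 0.    0.02 17.67]
-0.0165 0.046851802199411284 [ 0.04 -0.05 17.9 ] -0.0144
-0.015 0.07892002401839247 [ 0.08  0.04 17.65] -0.0129
-0.0135 0.11596516730383886 [ 0.11 -0.06 17.87] -0.0114
-0.012 -0.46403855857556725 [-0.46  0.   18.14] -0.0102
-0.0105 -0.5350205635372144 [-0.52  0.23 17.86] -0.0088
-0.009 -0.5771351628441053 [-0.57  0.11 17.98] -0.0074
-0.0075 -1.368392287975034 [-1.37  0.09 18.45] -0.0063
-0.006 -1.6050812193294801 [-1.6   0.05 18.45] -0.0048
-0.0045 -1.502086338454855 [-1.5  -0.01 18.6 ] -0.0034
-0.003 -1.6116889625185857 [-1.61  0.15 18.91] -0.0019
-0.0015 -1.7354160395321616 [-1.73  0.14 18.72] -0.0004
-0.0 -1.6774583334956739 [-1.67  0.2  18.57] 0.0011
0.0015 -1.6935396707135137 [-1.68  0.21 18.61] 0.0027
0.003 -1.9218194477681199 [-1.92  0.03 18.5 ] 0.004
0.0045 -2.2225113911111074 [-2.22  0.19 18.12] 0.0054
0.006 -2.808015568102207 [-2.82 -0.08 18.63] 0.0065
22.6667 0.016315974624951057
```

View pics/c5.png

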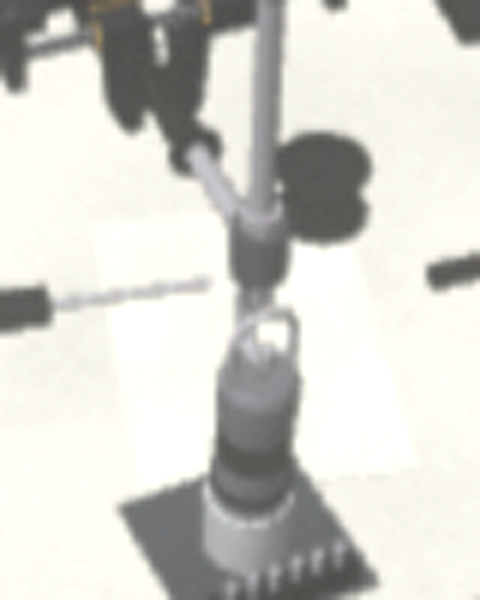

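Run:
```python
from h import *
np.set_printoptions(precision=2,suppress=True)
z0=.2035; dx=.006
fz0=None
for dz in [.002,.005,.008,.011,.014,.017,.019,.021,.023]:
    move_l(tcp_for(dx,z0+dz),.02); f=fq(12); p=state()['tcp_pos']; h=p[2]+.007
    print(dz,f,'excess',f[2]-(2+127*(.3295-h)),round(h,4))
    if abs(f[:2]@U)>5 or f[2]-(2+127*(.3295-h))<-3: break
print(state()['clock'],state()['opening'])
for n in('scene','top'): snap(n,n+'5.png')
a=cv2.imread('pics/scene5.png')[190:290,240:320]
cv2.imwrite('pics/c6.png',np.clip(cv2.resize(a,None,fx=6,fy=6,interpolation=cv2.INTER_CUBIC)*1.5,0,255).astype(np.uint8))
```

```text
0.002 [-1.89 -0.17 18.72] excess 1.146835884918147 0.2069
0.005 [-1.35  0.   18.26] excess 1.0768048636648402 0.2099
0.008 [-1.16  0.16 17.87] excess 1.0672494205655738 0.2129
0.011 [-0.97 -0.16 17.4 ] excess 0.9668424154953712 0.2159
0.014 [-0.8  -0.16 17.66] excess 1.6257219170394244 0.219
0.017 [-0.65 -0.05 15.55] excess -0.13407153221423584 0.2217
0.019 [-0.3   0.2  15.38] excess -0.0561308435812542 0.2237
0.021 [-0.13  0.01 11.17] excess -4.08360867540253 0.2251
25.8167 0.01637060296145627
```

View pics/c6.png

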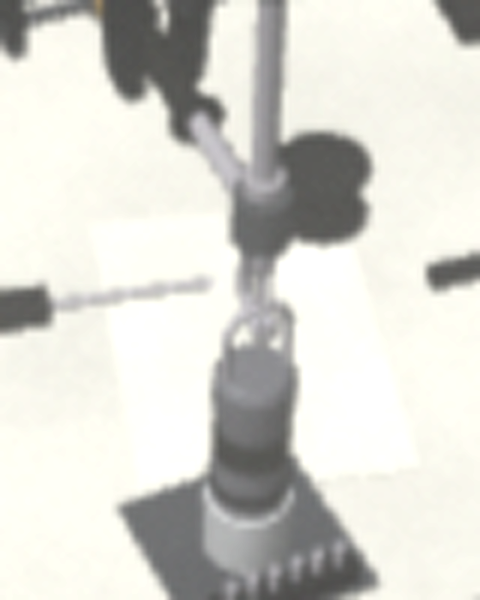

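Run:
```python
from h import *
np.set_printoptions(precision=2,suppress=True)
for h,dx in [(.226,.003),(.228,.0),(.232,0),(.238,0),(.244,0),(.25,0),(.256,0),(.262,0),(.268,0),(.272,0)]:
    move_l(tcp_for(dx,h),.012); f=fq(14); z=state()['tcp_pos'][2]+.007
    e=f[2]-(2+127*(.3295-z)); print(h,f,'excess',e,round(z,4))
    if abs(f[:2]).max()>6: break
    if f[2]<.3: break
print(state()['clock'],state()['opening'])
```

```text
0.226 [ 0.04  0.19 10.89] excess -4.193729451618678 0.2265
0.228 [ 0.11 -0.09 10.53] excess -4.2965626904751755 0.2285
0.232 [-0.02 -0.06  9.94] excess -4.389774852395188 0.2324
0.238 [ 0.17 -0.    9.25] excess -4.3310740831790895 0.2383
0.244 [0.02 0.18 8.43] excess -4.403998132817719 0.2442
0.25 [ 0.2  -0.03  7.77] excess -4.318205969701325 0.2501
0.256 [ 0.01 -0.06  7.07] excess -4.263666546465238 0.256
0.262 [ 0.07 -0.01  6.25] excess -4.340794285085326 0.2618
0.268 [-0.    0.01  5.54] excess -4.297131318994262 0.2678
0.272 [ 0.19 -0.41  4.95] excess -4.356241070791424 0.272
32.8333 0.016529807587702817
```

Run:
```python
from h import *
np.set_printoptions(precision=3,suppress=True)
D=[]
for h in(.29,.302,.308,.311):
    move_l(tcp_for(0,h),.02); f=fq(60); z=state()['tcp_pos'][2]+.007; D.append((z,f[2])); print(h,f,round(z,4))
print(state()['clock'])
D=np.array(D); k=np.polyfit(D[:,0],D[:,1],1); print(k,'zero',-k[1]/k[0],'k127 zero',(D[:,0]+D[:,1]/127).mean())
S=snap('scene','scene6.png')
```

```text
0.29 [0.086 0.137 2.669] 0.29
0.302 [ 0.062 -0.068  0.955] 0.302
0.308 [0.058 0.169 0.367] 0.3079
0.311 [ 0.096  0.034 -0.01 ] 0.311
37.3833
[-127.171   39.491] zero 0.3105324193594379 k127 zero 0.31054295257858566
```

Run:
```python
from h import *
np.set_printoptions(precision=3,suppress=True)
wait(.5); f=fq(80); print(f,state()['tcp_pos'],state()['moment'])
A=snap('scene')
for o in(.018,.020,.026,.05,.086):
    gripper_to(o); wait(.1); print(o,state()['opening'],state()['clock'])
B=snap('scene','scene7.png'); wait(1.); C=snap('scene','scene8.png')
p=state()['tcp_pos']
def reg(s): return np.float32(cv2.cvtColor(s['pixels'],cv2.COLOR_RGB2GRAY)[150:260,262:330])
w=cv2.createHanningWindow((68,110),cv2.CV_32F)
for a,b in((A,B),(B,C)): print('shift px',cv2.phaseCorrelate(reg(a),reg(b),w),np.abs(reg(a)-reg(b)).max())
print(fq(30),p,state()['clock'])
c=cv2.resize(C['pixels'][100:290,220:340][:,:,::-1],None,fx=3.1,fy=3.1,interpolation=cv2.INTER_CUBIC)
cv2.imwrite('pics/c7.png',np.clip(c*1.5,0,255).astype(np.uint8))
```

```text
[-0.036  0.003 -0.082] [ 0.504 -0.042  0.304] [ 0.005 -0.007 -0.085]
0.018 0.01813539715709524 38.9667
0.02 0.020196433304215 39.3083
0.026 0.026017765140140064 39.7083
0.05 0.05009790572924358 40.3417
0.086 0.08583807979894945 41.125
shift px ((-0.04028712803594914, -0.043453331275216556), 0.9516123915160144) 118.0
shift px ((-0.00731248436954246, 0.017928365396201684), 0.9856310185458925) 18.0
[-0.154 -0.207 -0.145] [ 0.504 -0.042  0.304] 42.475
```

View pics/c7.png

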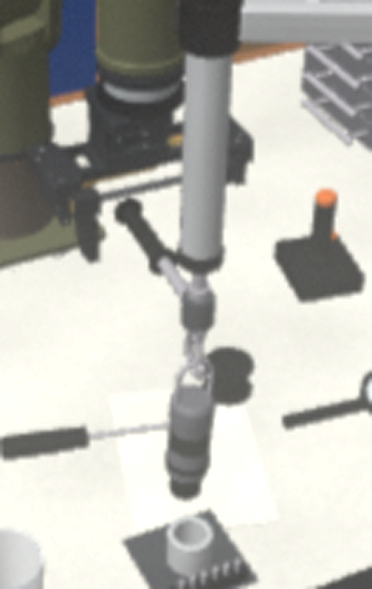

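Run:
```python
from h import *
np.set_printoptions(precision=3,suppress=True)
B=snap('scene')
p=np.array(state()['tcp_pos']); move_l(p+[0,0,.08],.06); move_l(p+[-.06,0,.11],.08); wait(1.5)
C=snap('scene'); wait(1); D=snap('scene')
def reg(s): return np.float32(cv2.cvtColor(s['pixels'],cv2.COLOR_RGB2GRAY)[195:265,262:310])
w=cv2.createHanningWindow((48,70),cv2.CV_32F)
for a,b in((B,C),(C,D)): print(cv2.phaseCorrelate(reg(a),reg(b),w),np.abs(reg(a)-reg(b)).max())
print(fq(20),state()['clock'])
hand_in()
```

```text
((-0.003481784070419991, -0.012786352040215831), 0.981571482701434) 9.0
((-0.02734643787266222, 0.03622434126653218), 0.9869273030371578) 4.0
[-0.084 -0.006 -0.023] 47.7667
the job is handed in; nothing more can be done
```

The driver is hanging still from the hook, clear of the holder, and the job was handed in at about 48 s of the 70 s allowed.

- **Hooking:** I gripped the handle, turned the hook in line with the bail and pulled it down to mouth height. I then pushed it on until the force began to rise at the gate's stop. The side force peaked at about 2.8 N.
- **Seating:** Raising the hook 21 mm cut the upward pull on the hand by about 4 N, just where the bail should land in the bowl. The closed gate itself is too small to see in the images. I took it as shut from that force drop and from the bail's place in the bowl.
- **Lifting and letting go:** The driver came out slowly with almost no side force and weighs about 4.3 N (0.44 kg). I let go where the remaining force on the hand was within 0.1 N of zero, with the rod about 18 mm down.
- **Last checks:** The picture showed no shift (under 0.1 pixel) when I let go, after I backed the hand off, or over the second after that. The force reading was about zero, so the robot was touching nothing.

None of the checks failed. The two cameras put the driver up to 9 mm apart, but the holder corners and the contact forces settled its place well enough for the fit. I viewed 10 pictures. I did not compare the other things on the bench before and after. The hand kept well above them throughout.

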